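# Swing the marking head over the clamped plate and bring it to rest

### The arm

A 6-joint arm with a two-finger parallel gripper is mounted at the origin on the work surface. World frame = base frame: x ahead of the robot, y to its left, z up, the work surface at z = 0. Lengths are in mm, angles in rad, forces in N, time in s.
With the tool pointing down it reaches from about 375 to 750 mm from the base axis. Payload 9 kg.
Tool frame: the origin (TCP) lies between the finger pads; the fingertips stand 25 mm ahead of it and the grasp point (between the pads) lies 6 mm ahead of it; x points along the fingers, y is the direction in which the jaws open and shut, and the axes are right-handed (so a half turn about x gives the same grasp; the last joint's range is limited). The gripper opens to 85 mm and grips with 20 to 120 N. Pads are 22 mm wide; open, the fingers measure 114 mm over their backs; the gripper's body (76 mm by 85 mm) begins 54 mm behind the grasp point. The pads swing forward as they close: fully open they stand 13 mm farther back than shut.
Start: joints at [-1.521, 0.104, 0.097, 1.564, 0, 1.353], TCP at [158.775, -578.64, 256.331] pointing down, gripper open.
Joint ranges: [-2.99, 2.99], [-0.84, 1.86], [-1.1, 1.16], [-1.84, 2.11], [-1.51, 1.56], [-3.14, 3.14]. Speed limits (rad/s): [2.22, 2.22, 2.57, 3.14, 3.14, 3.14].

### API

Orientations are given as a rotation vector (axis times angle).
In Python, from rig import manip, effector, kinematics, imaging, workorder gives the robot as it stands. Calls block until the motion is done:
- manip.move_ptp(position, orientation): joint-space move of the TCP to a pose.
- manip.movel(position, frame=None, vel=150): straight line of the TCP; frame=None keeps the orientation; vel is the mean speed in mm/s.
- manip.goto_joints(angles): joint-space move.
- effector.open_jaws() and effector.gripper_close(): open the fingers fully, or close them until they stop; the grip force is fixed at half the most.
- manip.sleep(seconds).
- kinematics.inverse_kinematics(position, orientation): joint angles nearest the present ones, or None.
- imaging.read_camera(name): name is "scene" or "top" or "wrist"; returns a dict with "pixels" (400x640x3 uint8, red, green, blue), "range_z" (400x640 float32, mm along the optical axis (not along the pixel's ray), 0 where there is no reading), "K" (3x3 intrinsics, pixels), "dist_coeffs" ([k1, k2, p1, p2, k3] as OpenCV has them; the pictures are not rectified), "camera_from_world" (4x4, takes a point from world to camera coordinates). Camera axes: x right, y down, z forward; pixel columns grow to the right and rows downward; lengths in mm; the calibration is good to about 2 mm. A picture is of the moment at which its call begins.
A pose or a line that the arm cannot do raises manip.IKError and nothing moves.
- workorder.job_done(): hands the job in, once; it reports no verdict.
Trained networks look in a picture, given as the dict that the camera call returned (one of the last four; its "shot" number tells which), for a name from the list of things; names that differ only in an ending like _2 or _b are one class to them, and where a whole thing is asked for, a point or a joint stands for the part that bears it (a point fixed in the world has none). Each returns a list of dicts, best first, with "score" (0 to 1); they miss things now and then, are a little off and sometimes report something else, mostly with a low value. They report only what shows in the picture. A call takes as long as a camera call.
- imaging.spot_in(picture, thing): "xyz" ([x, y, z] in mm, in world coordinates, good to about 4 mm: the middle of the surface that is visible of it).
- imaging.tip_of(picture, thing): "xyz" ([x, y, z] in mm, in world coordinates, good to about 4 mm: a listed point, or the origin of a listed thing).
Readings, each from a call of its own:
- manip.read_clock(): time.
- manip.read_joint_positions(): joint angles.
- manip.read_qvel(): joint speeds.
- manip.read_joint_torque(): joint torques, N m.
- manip.read_ee_pos(): TCP position.
- manip.read_eef_rot(): TCP orientation.
- manip.read_wrist_force(): force on the tool from outside, world axes, zero at the start.
- manip.read_wrist_torque(): the same for the moment, N m.
- manip.read_finger_gap(): finger opening in mm.
Only numpy, scipy, OpenCV 4.12 (cv2) and the standard library are available. Lean on these libraries where they do the work, as an engineer would, in place of code of your own. Each camera call takes 0.05 s, during which the arm holds its last target. There are 200 camera calls.

### The job

Swing the heavy marking head round its column, pushing it only by the rubber pads on its two sides, until its snout stands over the middle of the black plate clamped on the fixture table, to within about 2 cm. Bring it to rest there gently, without running it against its end stops, and take your hand away: the head must stand still and untouched over the plate for four seconds before you finish. Do not lean on or drag it by the thin cover on its top, and leave the table arm and the things lying around where they are.

Things in the scene. Friction and masses are not known exactly. Their poses are not given: they have to be found in the camera images.
- stand: Marking stand fixed on the bench: base plate 240 x 240 x 20 mm, upright steel column 64 mm thick, top at 285 mm. Origin on the column axis at bench height, z up. Head and table arm both turn on the column axis; at joint value 0 they point along the stand's -x axis, towards the robot.
- head (a joint): Swing angle of head and boom, rad, counter-clockwise from above positive (towards the robot's right); end stops at -1.3 and 1.3. Ball bearings, nearly frictionless: inertia 0.21 kg m2 nominal (+-35 %), like 3.3 kg at the head's middle; drag 0.013 N m s/rad plus 0.0013 N m. Once moving it coasts on and must be braked by hand from the side it moves towards.
- side_right (a point): Where to push on the black rubber pad (100 x 100 mm, 153 to 253 mm above the bench) on the head's right side: on its face, 20 mm below its top edge, 250 mm from the column axis, 70 mm from the boom's centre line. Pushing swings the head left (joint falls). The pad is springy: 300 N/m, 14 mm of give; off a still hand the head rebounds with about two thirds of its speed.
- side_left (a point): The same pad on the left side: push here to swing the head right (joint grows). The head is a white box 130 mm along the boom, 104 mm across (140 over the pads: too wide to grasp), 130 to 260 mm above the bench, sides parallel to the boom. The aluminium boom behind it is 100 mm wide, 157 to 242 mm high.
- snout (a point): Tip of the marking snout, a steel nose 44 mm thick under the middle of the head, 250 mm from the column axis and 98 mm above the bench; it turns with the head.
- plate_mid (a point): Middle of the top of the black plate (120 mm along the table arm, 90 mm across, two round cut-outs) clamped on the fixture table (steel, 180 mm along, 190 mm across, top 68 mm above the bench). 250 mm from the column axis, 73 mm above the bench: the snout passes 25 mm over it.
- table_arm (a joint): Angle at which the fixture table's arm is clamped on the column, same axis, zero and sense as joint head: the snout is over the plate's middle when both angles are equal. Clamped fast; differs from start to start.
- plates: Bystander: a pile of black stamped plates, 120 x 90 x 45 mm, loose on the bench; origin at the middle of its underside.
- bin: Bystander: an open blue plastic bin, 120 x 170 x 60 mm, loose on the bench; origin at the middle of its underside.
- oiler: Bystander: a white plastic bottle with a black cap, 56 mm thick, 150 mm high, loose on the bench; origin at the middle of its underside.
- wrench: Bystander: a steel wrench lying on the bench; origin under its middle.
- cover_mid (a point): Middle of the top of the thin sheet cover on the head (aluminium, 124 mm along the boom x 98 mm, 260 to 274 mm above the bench). With it goes the black cable duct on top of the boom, 94 mm wide, top at 263 mm. Both turn with the head and are not to be pressed on.

How it is judged (in metres and radians):
On the way:
1. the head stands still and untouched with its snout over the middle of the plate, for four seconds (horizontal distance between snout and plate_mid below 0.025 m and velocity of joint head between -0.03 and 0.03 rad/s and contact force between each of the arm, the fingers and head below 0.2 N), for 4 s.
At the end, for the whole second after the job is handed in: The snout stands within 25 mm (horizontally) of the plate's middle, the head turning slower than 0.03 rad/s, untouched, after having stood so for 4 s (horizontal distance between snout and plate_mid below 0.025 m and velocity of joint head between -0.03 and 0.03 rad/s).
It fails at once if the head runs against an end stop (value of joint head above 1.27 rad or value of joint head below -1.27 rad).
It fails at once if the head is struck or shoved hard (over 25 N) (contact force between any of the fingers, the arm and head above 25 N).
It fails at once if the cover on top is leaned on (over 3 N) (contact force between any of the fingers, the arm and sheet_cover above 3 N or contact force between any of the fingers, the arm and cable_duct above 3 N).
It fails at once if the clamped table arm is forced round (distance of plate_mid from where it was at the start of the episode above 0.01 m).
It fails at once if a bystander is disturbed (distance of any of plates, bin, oiler, wrench from where it was at the start of the episode above 0.03 m).
It also fails if it takes over 37 s, if anything falls off the work surface, if the arm or the gripper's body presses on something with over 40 N, if the wrist force passes 120 N, or if a joint passes its speed limit or range.

## Working session

There is one attempt and no reset: what is moved stays moved. The work goes in short steps, each a Python script; the robot and the scene stay as the last script left them, time stands still between calls to the robot, and variables do not carry over. Pictures are saved under pics/ and viewed, about 8 in all and at most 12, crops included, and the job is handed in when it is done.

```bash
ls; mkdir -p pics
python3 - <<'E'
from rig import manip, effector, kinematics, imaging, workorder
import cv2
print(manip.read_clock(), manip.read_ee_pos(), manip.read_eef_rot())
for c in ("scene","top"):
    p=imaging.read_camera(c)
    cv2.imwrite(f"pics/{c}0.png",p["pixels"][:,:,::-1])
    for t in ("stand","side_right","side_left","snout","plate_mid","cover_mid","plates","bin","oiler","wrench"):
        r=imaging.tip_of(p,t)
        print(c,t,[([round(v) for v in q["xyz"]],round(q["score"],2)) for q in r[:2]])
print(manip.read_clock())
E
```

```text
pics
0.0 [ 158.76621968 -578.31280875  255.53434326] [ 2.0790771   0.2813746  -2.07874057]
scene stand [([679, -41, -3], 0.62), ([478, -198, 230], 0.17)]
scene side_right [([587, -277, 232], 0.61), ([476, -199, 231], 0.52)]
scene side_left [([477, -199, 231], 0.62)]
scene snout []
scene plate_mid []
scene cover_mid [([527, -240, 274], 0.84), ([601, -434, 3], 0.59)]
scene plates [([602, -434, 0], 0.89)]
scene bin [([388, -357, 0], 0.9)]
scene oiler [([471, 412, 2], 0.6)]
scene wrench [([318, 237, -2], 0.78), ([587, -278, 232], 0.33)]
top stand [([680, -38, 5], 0.95)]
top side_right [([589, -281, 229], 0.46), ([388, -358, 0], 0.3)]
top side_left [([475, -198, 233], 0.82)]
top snout []
top plate_mid [([437, 31, 73], 0.81), ([600, -436, -2], 0.37)]
top cover_mid []
top plates [([599, -436, -2], 0.64)]
top bin [([390, -358, 0], 0.92)]
top oiler [([476, 410, 0], 0.76)]
top wrench [([320, 238, 1], 0.84), ([475, -199, 236], 0.58)]
1.1
```

View pics/scene0.png

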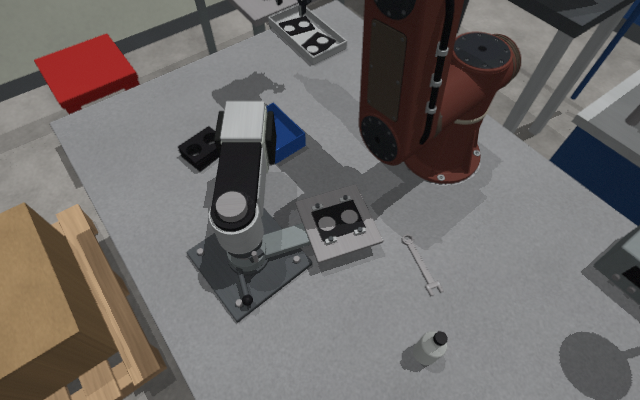

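View pics/top0.png

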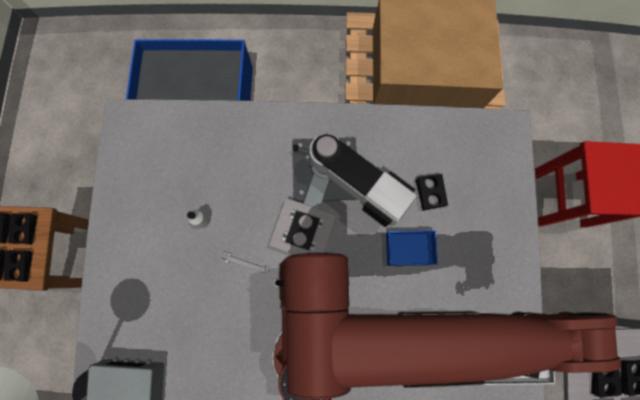

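The scene view shows the head (240,120) on the robot's right, with the bin and plates beyond it. The fixture table with the black plate is at (338,222). The top view agrees: column (325,148), head (393,197), plate (303,229). Next I'll refine the angles from depth, check IK along the route, and move to the pre-push pose.

```bash
cat > h.py <<'E'
from rig import manip, effector, kinematics, imaging, workorder
import numpy as np, cv2
from scipy.spatial.transform import Rotation as R
C=np.array([680.,-39.])
def cloud(p):
    d=p["range_z"]; v,u=np.nonzero(d>0); z=d[v,u].astype(float)
    n=cv2.undistortPoints(np.c_[u,v].astype(float)[:,None],p["K"],p["dist_coeffs"])[:,0]
    T=np.linalg.inv(p["camera_from_world"])
    return np.c_[n*z[:,None],z,np.ones(len(z))]@T[:3].T
def pol(P): # radius, joint angle (zero towards -x, positive towards -y)
    q=P[:,:2]-C; return np.hypot(*q.T), np.arctan2(-q[:,1],-q[:,0])
def head(cam="scene"):
    t=manip.read_clock(); P=cloud(imaging.read_camera(cam))
    r,a=pol(P); m=(P[:,2]>266)&(P[:,2]<281)&(r>185)&(r<318)&(abs(a)<1.5)
    if m.sum()<30: return t,np.nan,m.sum(),np.zeros(4)
    Q=P[m]; rc=cv2.minAreaRect(Q[:,:2].astype(np.float32))
    c=np.array([rc[0]]); _,ar=pol(c)
    return t,ar[0],int(m.sum()),np.r_[rc[0],rc[1]]
def pos(a,off,z=245,r=250): # off>0: right side (positive joint side), measured from the centre line
    d=np.array([-np.cos(a),-np.sin(a)]); n=np.array([np.sin(a),-np.cos(a)])
    return np.r_[C+r*d+off*n,z]
def ori(a,flip=0): # tool down, jaws along the boom at angle a
    y=np.array([np.cos(a),np.sin(a),0])*(-1 if flip else 1); x=np.array([0,0,-1.])
    return R.from_matrix(np.c_[x,y,np.cross(x,y)]).as_rotvec()
E
python3 - <<'E'
from h import *
for c in("scene","top"): print(c,head(c))
for c in("scene","top"):
    p=imaging.read_camera(c);P=cloud(p);r,a=pol(P)
    m=(P[:,2]>60)&(P[:,2]<71)&(r>140)&(r<370)&(a<.4)&(a>-1)
    rc=cv2.minAreaRect(P[m][:,:2].astype(np.float32)); print(c,m.sum(),rc,pol(np.array([rc[0]])))
    m=(P[:,2]>282)&(P[:,2]<290)&(np.hypot(*(P[:,:2]-C).T)<60); print("col top",m.sum(),P[m].mean(0) if m.any() else 0)
    print("plate",[(np.round(q["xyz"]),q["score"]) for q in imaging.tip_of(p,"plate_mid")])
q0=np.array(manip.read_joint_positions())
for nm,a,off,z,oa in(("pre up",.92,115,345,.92),("pre",.92,115,245,.92),("pushend",.65,81,245,.92),("pushend up",.65,81,345,.92),("L",.1,-100,345,-.2),("L",-.1,-90,245,-.2),("L",-.35,-90,245,-.2)):
    for f in(0,1):
        j=kinematics.inverse_kinematics(pos(a,off,z),ori(oa,f)); print(nm,f,np.round(pos(a,off,z)),None if j is None else np.round(j,2))
# push model
for prof in("mj","trap"):
  for vel in(35,45):
    D,gap=75.,15.;T=D/vel;x=v=0;dt=.001
    for t in np.arange(0,T+.5,dt):
        s=min(t/T,1); h=D*(10*s**3-15*s**4+6*s**5) if prof=="mj" else D*(2*s*s if s<.5 else 1-2*(1-s)**2)
        c=max(h-gap-x,0); v+=dt*(300*c/3.3-(.25*v)*0); x+=v*dt
    print(prof,vel,"T",T,"v rad/s",v/250)
E
```

```text
scene (1.1, np.float64(0.9372003816134074), 1547, array([ 532.9901123 , -239.11233521,  125.73796082,   97.17546844]))
top (1.15, np.float64(0.940463640239711), 1290, array([ 533.72137451, -239.48483276,  133.32928467,   99.16757965]))
scene 3293 ((450.03509521484375, 29.671287536621094), (192.30410766601562, 201.122802734375), 72.98681640625) (array([239.99917326]), array([-0.29018694]))
col top 598 [679.33117712 -38.83222442 284.56623583]
plate [(array([441.,  32.,  71.]), 0.98), (array([ 529., -241.,  269.]), 0.55)]
top 1487 ((451.4072265625, 30.437477111816406), (189.9605712890625, 200.88912963867188), 73.01976013183594) (array([238.90629815]), array([-0.2949033]))
col top 279 [677.80607002 -40.43709652 286.19344297]
plate [(array([438.,  33.,  73.]), 0.73)]
pre up 0 [ 620. -308.  345.] [-0.65  0.47  0.69  1.79  0.    0.  ]
pre up 1 [ 620. -308.  345.] [-0.65  0.47  0.69  1.79  0.   -3.14]
pre 0 [ 620. -308.  245.] [-0.65  0.4   0.41  1.59  0.    0.  ]
pre 1 [ 620. -308.  245.] [-0.65  0.4   0.41  1.59  0.   -3.14]
pushend 0 [ 530. -255.  245.] [-0.67  0.07  0.04  1.54  0.   -0.02]
pushend 1 [ 530. -255.  245.] [-0.67  0.07  0.04  1.54  0.    3.12]
pushend up 0 [ 530. -255.  345.] [-0.67  0.11  0.27  1.73  0.   -0.02]
pushend up 1 [ 530. -255.  345.] [-0.67  0.11  0.27  1.73  0.    3.12]
L 0 [421.  36. 345.] [-0.23 -0.39 -0.19  1.77  0.    1.54]
L 1 [421.  36. 345.] [-0.23 -0.39 -0.19  1.77  0.   -1.6 ]
L 0 [440.  76. 245.] [-0.12 -0.37 -0.36  1.58  0.    1.65]
L 1 [440.  76. 245.] [-0.12 -0.37 -0.36  1.58  0.   -1.5 ]
L 0 [476. 131. 245.] [ 0.   -0.22 -0.24  1.56  0.    1.77]
L 1 [476. 131. 245.] [ 0.   -0.22 -0.24  1.56  0.   -1.37]
mj 35 T 2.142857142857143 v rad/s 0.4856405826798791
mj 45 T 1.6666666666666667 v rad/s 0.6399455930337026
trap 35 T 2.142857142857143 v rad/s 0.4486998245927523
trap 45 T 1.6666666666666667 v rad/s 0.6125689727328919
```

Head is at 0.938 rad and the target is about -0.29 rad, and both cameras agree. I'm moving to the pre-push pose.

Run:
```python
from h import *
effector.gripper_close()
print(manip.read_clock())
manip.move_ptp(pos(.938,111,345),ori(.938)); print(manip.read_clock())
manip.movel(pos(.938,111,245),vel=150)
print(manip.read_clock(),manip.read_ee_pos(),pos(.938,111,245),manip.read_wrist_force())
p=imaging.read_camera("scene"); cv2.imwrite("pics/scene1.png",cv2.resize(p["pixels"][60:260,130:450,::-1],(800,500)))
print(head())
```

```text
2.1667
4.1333
4.95 [ 621.76518525 -306.66711175  246.25110809] [ 621.65734687 -306.23984513  245.        ] [-0.28355587 -0.32053458 -0.73099118]
(5.0, np.float64(1.0824850498589123), 1599, array([ 561.95965576, -261.20574951,  121.8890152 ,  170.921875  ]))
```

View pics/scene1.png

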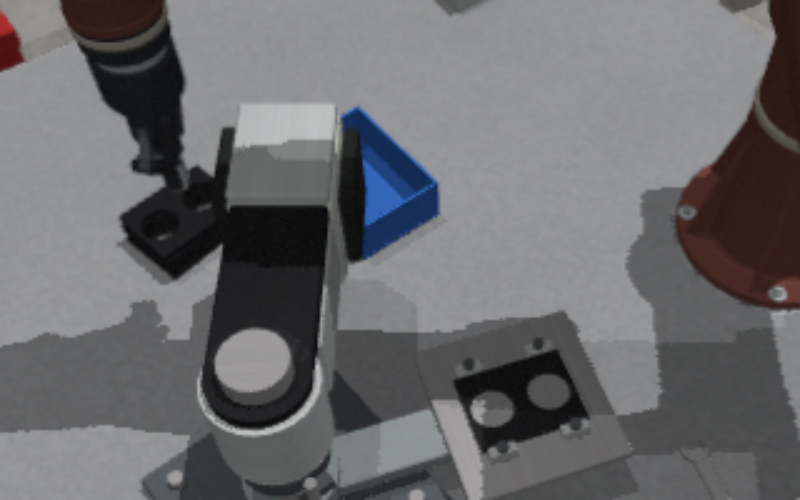

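The closed fingers (180,185) stand clear of the right pad (225,150). I'm adding a brightness filter to the tracking so the dark fingers are ignored, then pushing.

```bash
cat >> h.py <<'E'
def head(cam="scene"):
    t=manip.read_clock(); p=imaging.read_camera(cam); P=cloud(p)
    g=cv2.blur(p["pixels"],(3,3)).min(2)[p["range_z"]>0]
    r,a=pol(P); m=(P[:,2]>266)&(P[:,2]<281)&(r>185)&(r<318)&(abs(a)<1.5)&(g>85)
    if m.sum()<30: return t,np.nan,int(m.sum()),[]
    rc=cv2.minAreaRect(P[m][:,:2].astype(np.float32)); c=np.array([rc[0]])
    return t,round(float(pol(c)[1][0]),4),int(m.sum()),np.round(np.sort(rc[1]))
E
python3 - <<'E'
from h import *
print(head(),head("top"))
manip.movel(pos(.938,46,245),vel=25)
print(manip.read_wrist_force())
for i in range(3): print(head(),head("top"))
manip.movel(pos(.938,46,345),vel=200)
for i in range(2): print(head(),head("top"))
print(manip.read_clock())
E
```

```text
(5.05, 1.0815, 1540, array([124., 170.])) (5.1, nan, 0, [])
[ 0.36752209 -0.0229028  -0.27031726]
(7.9, 0.7052, 1607, array([131., 194.])) (7.95, nan, 0, [])
(8.0, 0.6897, 1610, array([132., 203.])) (8.05, nan, 0, [])
(8.1, 0.6741, 1622, array([134., 212.])) (8.15, nan, 0, [])
(8.85, 0.2656, 1683, array([ 98., 125.])) (8.9, 0.0947, 59, array([19., 39.]))
(8.95, 0.2354, 1698, array([ 98., 126.])) (9.0, 0.0698, 84, array([24., 46.]))
9.05
```

The head is doing 0.30 rad/s at 0.22 rad, so it'll pass the plate before I can get round. There is plenty of room before the -1.3 stop. I'll catch it at about -0.62 with a bounce that sends it back slowly, then brake it gently on the right.

Run:
```python
from h import *
manip.move_ptp(pos(-.62,-84,345),ori(-.62,1)); print(manip.read_clock(),head())
manip.movel(pos(-.62,-84,245),vel=220)
print(manip.read_clock(),head(),head(),manip.read_ee_pos(),pos(-.62,-84,245))
```

```text
10.6833 (10.6833, -0.202, 1005, array([83., 98.]))
11.3417 (11.3417, -0.3545, 473, array([32., 97.])) (11.3917, -0.3665, 482, array([32., 98.])) [526.2893355  174.51004198 247.15567958] [525.33733932 174.62458049 245.        ]
```

Run:
```python
from h import *
n=np.array([np.sin(-.62),-np.cos(-.62)])
p=np.r_[pos(-.62,-84)[:2]-10*n,245]
manip.movel(p,vel=4.3)
print(manip.read_clock(),manip.read_wrist_force(),head(),head())
manip.movel(np.r_[p[:2],345],vel=220)
print(manip.read_clock(),head(),head("top"),head())
```

```text
13.9167 [-0.11979704  0.89806623  0.82746539] (13.9167, -0.6027, 540, array([ 98., 123.])) (13.9667, -0.6024, 542, array([ 96., 123.]))
14.625 (14.625, -0.5511, 421, array([45., 97.])) (14.675, -0.5479, 1266, array([ 98., 126.])) (14.725, -0.5474, 434, array([ 44., 101.]))
```

Run:
```python
from h import *
manip.move_ptp(pos(-.29,112,345),ori(-.29,1))
print(manip.read_clock(),head(),head("top"))
manip.movel(pos(-.29,112,245),vel=220)
print(manip.read_clock(),head(),head("top")); manip.sleep(.6); print(head(),head("top"))
print(manip.read_ee_pos(),manip.read_joint_positions())
```

```text
15.875 (15.875, -0.4779, 2185, array([ 99., 125.])) (15.925, -0.4735, 1271, array([ 98., 125.]))
16.5833 (16.5833, -0.2568, 2166, array([124., 192.])) (16.6333, -0.4363, 1277, array([ 98., 126.]))
(17.2833, -0.2392, 2122, array([125., 184.])) (17.3333, -0.4058, 1212, array([ 97., 125.]))
[408.40565545 -74.85100432 244.99985435] [-4.98692868e-01 -4.74379334e-01 -4.37395984e-01  1.60777321e+00
 -1.20074896e-05 -1.77945430e+00]
```

The head is coasting down towards about -0.29 on its own. I'll keep the hand clear as a backstop and watch.

Run:
```python
from h import *
for i in range(4): manip.sleep(.9); print(head("top"))
```

```text
(18.2833, -0.3759, 1107, array([ 92., 125.]))
(19.2333, -0.3599, 1018, array([ 86., 125.]))
(20.1833, -0.3424, 941, array([ 81., 125.]))
(21.1333, -0.3271, 876, array([ 78., 124.]))
```

Run:
```python
from h import *
manip.movel(np.r_[pos(-.29,135)[:2],345],vel=150)
print(manip.read_clock(),head(),head("top"))
for i in range(3): manip.sleep(.8); print(head(),head("top"))
```

```text
22.0167 (22.0167, -0.2772, 2013, array([ 98., 125.])) (22.0667, -0.2737, 1105, array([ 97., 124.]))
(22.9167, -0.2684, 2014, array([ 99., 123.])) (22.9667, -0.2692, 1080, array([ 96., 125.]))
(23.8167, -0.2625, 2009, array([100., 124.])) (23.8667, -0.2656, 1070, array([ 96., 124.]))
(24.7167, -0.2617, 2003, array([100., 125.])) (24.7667, -0.265, 1066, array([ 96., 124.]))
```

Run:
```python
from h import *
manip.sleep(2.5)
p=imaging.read_camera("scene"); cv2.imwrite("pics/scene2.png",cv2.resize(p["pixels"][60:310,180:500,::-1],(768,600)))
print(head(),head("top"),[(np.round(q["xyz"]),q["score"]) for t in("cover_mid","snout","plate_mid") for q in imaging.tip_of(p,t)][:4])
for t in ("plates","bin","oiler","wrench"): print(t,[np.round(q["xyz"]) for q in imaging.tip_of(p,t)][:1])
print(manip.read_clock())
```

```text
(27.3667, -0.2651, 2005, array([ 98., 124.])) (27.4167, -0.2657, 1073, array([ 96., 125.])) [(array([433.,  26., 273.]), 0.79), (array([439.,  32.,  72.]), 0.91)]
plates [array([ 600., -436.,    0.])]
bin [array([ 385., -356.,    4.])]
oiler [array([471., 413.,   3.])]
wrench [array([317., 239.,  -1.])]
27.8167
```

View pics/scene2.png

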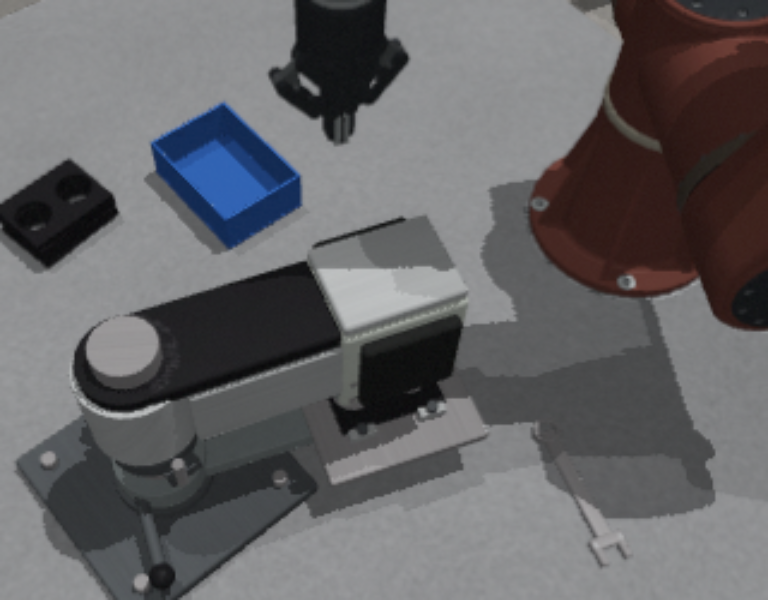

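The head (395,300) stands over the table, the hand (340,130) is well clear, and the bystanders haven't moved. It has been at rest within about 7 mm since 23.8 s, so I'm handing in after a short wait.

Run:
```python
from h import *
manip.sleep(1.0); print(head(),manip.read_clock()); workorder.job_done()
```

```text
(28.8167, -0.2692, 2009, array([ 99., 124.])) 28.8667
the job is handed in; nothing more can be done
```

The head is standing still over the plate, with the snout about 6–7 mm from the middle, and I handed the job in at about 29 s. It reports no verdict.

- **What I did:** I pushed the head once on the right pad, which set it moving at about 0.30 rad/s. I then caught it on the left pad with the hand slowly giving way. The bounce sent it back at about 0.07 rad/s, and drag alone brought it to rest.
- **Departure from the plan:** I meant to brake it at the plate, but it was too quick for me to get round in time. It overshot to about -0.65 rad before I caught it, well short of the -1.27 limit.
- **Last checks:** The head stood at about -0.265 rad, and I measured the plate at about -0.29 rad. It had been steady within a few thousandths of a radian, with the hand clear, from about 23.8 s. The pile of plates, bin, oiler and wrench were where they started, within measuring error. The plate read (439, 32), within about 2 mm of its earlier readings.
- **Less certain:**
  - The snout itself was never visible, so its position comes from the cover's angle.
  - Some angle readings taken with the hand close to the head were wrong because the fingers or arm got into the picture. I left those out or corrected them.
  - Contact forces during the push and catch were not recorded, only the wrist force afterwards (about 1 N).

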